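Refit and hold the start knob of a denture bath

ROBOT

A 7-joint arm with a two-finger parallel gripper is mounted at the origin on the work surface. World frame = base frame: x ahead of the robot, y to its left, z up, the work surface at z = 0. Lengths are in m, angles in rad, forces in N, time in s.
With the tool pointing down it reaches from about 0.425 to 0.925 m from the base axis. Payload 6.8 kg.
Tool frame: the origin (TCP) lies at the very end of the fingers, on their centre line; the grasp point (between the pads) lies 19 mm behind it (bot.grasp_offset is the distance from the TCP to the grasp point, in m); z points along the fingers, y is the direction in which the jaws open and shut (so a half turn about z gives the same grasp; the last joint's range is limited). The gripper opens to 85 mm and grips with 20 to 120 N. Pads are 22 mm wide; open, the fingers measure 114 mm over their backs; the gripper's body (76 mm by 85 mm) begins 54 mm behind the grasp point. The pads swing forward as they close: fully open they stand 13 mm farther back than shut.
Start: joints at [-1.338, 0.477, 0.022, 1.555, -0.011, 1.109, -0.083], TCP at [0.226, 0.636, 0.231] pointing down, gripper open.
Joint ranges: [-2.96, 2.96], [-0.34, 2.1], [-1.41, 1.46], [0.24, 2.44], [-1.37, 4.51], [0.17, 1.92], [-2.96, 2.96]. Speed limits (rad/s): [2.39, 2.39, 3.14, 3.14, 3.14, 3.14, 3.14].

INTERFACE

Orientations are given as a unit quaternion [w, x, y, z].
In Python, from station import monitor, cams, bot, finder gives the robot as it stands.
- The arm moves only by the tool jog_arm, never from a script. Its argument "plan" is a list of rows, each an object of numbers: "x", "y", "z": the shift along the tool's x, y, z as a fraction of full scale; "wx", "wy", "wz": the turn, a rotation vector about the tool's x, y, z as a fraction of full scale. A call has 1 to 12 rows; each row is the pose to reach, as a shift and turn from the pose measured when the call began, along the tool's axes at that moment, turning the shorter way round; what a row does not reach only later rows make up. Full scale, the value 1, is 20 cm for a shift and 180 degrees for a turn. A row lasts 1/12 s, in which the tool goes at most 41.7 mm and 7.16 degrees, less where a joint would pass 70% of its speed; a pose out of reach is approached as far as the arm can. A call with a number of a shift or a turn outside -1 to 1 is refused whole. A call with a gripper value outside its range is refused whole. "hand" is the opening, from -1 (shut) to 1 (fully open), set as the call begins (left out, the last holds). The fingers move at their own pace and stop on an object; "grip_force" is the grip in N (left out, the last holds). Time passes only in rows, so rows that repeat a pose let the fingers close. It gives the time, the measured TCP pose, the force and the opening at its end, in the units of the state.
- monitor.get_obs(): the state, without advancing time (a new reading comes with each control period).
- cams.read_camera(name): name is "scene" or "top"; returns the picture (384x512x3 uint8, red, green, blue); there is no depth.
- cams.get_calibration(name): a dict with "fx", "fy", "cx", "cy" (pixels), "extrinsics" (4x4, takes a point from world to camera coordinates). Camera axes: x right, y down, z forward; pixel columns grow to the right and rows downward; lengths in m; the calibration is good to about 2 mm. A picture is of the moment at which its call begins. get_calibration takes no time and is no camera call.
- bot.hand_in(): hands the job in, once; it reports no verdict.
Trained networks look in the newest picture that a camera, given by its name, has taken for a name from the list of things; names that differ only in an ending like _2 or _b are one class to them, and where a whole thing is asked for, a point or a joint stands for the part that bears it (a point fixed in the world has none). Each returns a list of dicts, best first, with "confidence" (0 to 1); they miss things now and then, are a little off and sometimes report something else, mostly with a low value. They report only what shows in the picture. A call takes as long as a camera call.
- finder.find_in(camera, target): "bbox" ([left, top, width, height] in pixels, round what is visible of it).
- finder.place_of(camera, target): "location" ([column, row] in pixels: a listed point, or the origin of a listed thing).
The state is a dict: "t": time; "q": joint angles; "joint_vel": joint speeds; "joint_torque": joint torques, N m; "eef_pos": TCP position; "tool_rot": TCP orientation; "contact_force": force on the tool from outside, world axes, zero at the start; "torque": the same for the moment, N m; "gripper_width": opening from 0.0 (shut) to 1.0 (fully open).
Only numpy, scipy, OpenCV 4.12 (cv2) and the standard library are available. Lean on these libraries where they do the work, as an engineer would, in place of code of your own. Each camera call takes 0.05 s, during which the arm holds its last target. There are 200 camera calls.

TASK

The start knob has come off the denture bath on the cabinet shelf. First push the bath's red reset plunger all the way down, then pick up the black knob, turn it so that the flat in its bore matches the flat of the D-shaped spindle, push it fully home on the spindle and press knob and spindle in against the spring to the stop. Finish while still holding the knob pressed in, and leave everything else on the shelf where it stands.

Things in the scene. Friction and masses are not known exactly. Their poses are not given: they have to be found in the camera images.
- bath: White plastic denture bath, fixed, 170 (x) by 200 (y) by 70 mm high. Origin: centre of its underside; x points to its rear half, whose blue lid stands 12 mm (its white grip strip 16 mm) above the 70 mm top. On the front half stand the red plunger (at x -42, y +55 mm) and the spindle (at x -42, y -50 mm).
- plunger (a joint): Stroke of the red reset plunger in m: 0 up, 0.010 fully down; a spring returns it. It takes about 6 N to push fully down.
- plunger_top (a point): Centre of the top face of the red plunger (round, 26 mm across, in a black round housing); it moves down with the plunger. At full stroke the face still stands clear of its housing.
- spindle_tip (a point): Top centre of the upright aluminium D-spindle, 28 mm above the bath's 70 mm top when not pressed. 20 mm diameter with one flat 3 mm from the axis; the flat faces this frame's +x (z up); a yellow tick on the black 42 mm collar at its foot points the same way. Tip chamfer 1.2 mm. It turns only against stiff friction (0.15 N m): turn the knob to suit it.
- spindle (a joint): How far the spindle is pressed in, in m: 0 up, 0.008 at its stop. Spring: about 4 N to start, 10.4 N at the stop; it springs back when let go.
- knob: Black knob, about 110 g, bore down. Origin: centre of underside, z up. Skirt 48 mm diameter, 18 mm high; on it a grip bar 44 (x) by 14 mm (y), up to 40 mm height. D-bore from below, 16 mm deep to its closed end (spindle tip touches it when home), 0.8 mm clearance all round, flat on the +x side; a yellow line on the bar runs from middle to +x end. Pressed to the stop it is 4 mm above the bath.
- denture_cup: Lidded green denture cup with white lid, 92 mm diameter, 89 mm high; origin at the centre of its underside. Not to be moved.
- tumbler: Stainless steel tumbler, 72 mm diameter, 95 mm high; origin at the centre of its underside. Not to be moved.
- tablet_tube: Upright aluminium tablet tube with orange flip cap, 34 mm diameter, 116 mm high; origin at the centre of its underside. Not to be moved.
- denture_brush: Blue denture brush lying along its x, 160 mm long, 25 mm high, origin under its middle. Not to be moved.
- tweezers: Chrome tweezers lying along their x, 98 mm long, 9 mm high; origin under their middle. Not to be moved.
- paste_jar: Blue jar with white cap, 60 mm diameter, 55 mm high; origin at the centre of its underside. Not to be moved.
- rinse_bottle: Green bottle with white cap, 60 mm diameter, 165 mm high; origin at the centre of its underside. Not to be moved.

How it is judged:
By the outcome, as a careful person would: the job done as asked, in the order asked, and still so for the second after the job is handed in, while the arm keeps its last pose, push and grip.
It also fails if it takes over 51 s, if anything falls off the work surface, if the arm or the gripper's body presses on something with over 40 N, if the wrist force passes 120 N, or if a joint passes its speed limit or range.

## Working session

There is one attempt and no reset: what is moved stays moved. The work goes in short steps, Python scripts to look and compute and a tool call to move; the robot and the scene stay as the last step left them, time stands still between calls to the robot, and variables do not carry over. Pictures are saved under pics/ and viewed, about 8 in all and at most 12, crops included, and the job is handed in when it is done.

Besides the shell and the picture viewer there is one more tool, called after "Emit:" as a command line: name --argument value ..., lists and objects as JSON in quotes. jog_arm: Moves the arm, as the interface text tells. Shift numbers are shares of 20 cm and turn numbers shares of 180 degrees, none past 1 either way. Its arguments: {"type":"object","properties":{"plan":{"type":"array","items":{"type":"object","properties":{"x":{"type":"number","minimum":-1,"maximum":1},"y":{"type":"number","minimum":-1,"maximum":1},"z":{"type":"number","minimum":-1,"maximum":1},"wx":{"type":"number","minimum":-1,"maximum":1},"wy":{"type":"number","minimum":-1,"maximum":1},"wz":{"type":"number","minimum":-1,"maximum":1}}}},"hand":{"type":"number"},"grip_force":{"type":"number"}},"required":["plan"]}

```bash
ls; mkdir -p pics; cat > h.py <<'E'
import numpy as np, cv2
from station import monitor, cams, bot, finder
def shot(name,fn=None,crop=None,s=1):
    im=cams.read_camera(name)
    if fn:
        o=im[:,:,::-1]
        if crop: a,b,c,d=crop; o=o[b:d,a:c]
        cv2.imwrite('pics/'+fn,cv2.resize(o,None,fx=s,fy=s,interpolation=cv2.INTER_CUBIC))
    return im
def ray(name,uv):
    c=cams.get_calibration(name);E=np.array(c['extrinsics'])
    d=np.array([(uv[0]-c['cx'])/c['fx'],(uv[1]-c['cy'])/c['fy'],1.])
    R=E[:3,:3];return -R.T@E[:3,3],R.T@d
def at_z(name,uv,z):
    o,d=ray(name,uv);return o+d*(z-o[2])/d[2]
def proj(name,p):
    c=cams.get_calibration(name);E=np.array(c['extrinsics']);q=E[:3,:3]@np.array(p)+E[:3,3]
    return np.array([c['fx']*q[0]/q[2]+c['cx'],c['fy']*q[1]/q[2]+c['cy']])
def tri(obs):
    A=np.zeros((3,3));b=np.zeros(3)
    for n,uv in obs:
        o,d=ray(n,uv);d/=np.linalg.norm(d);P=np.eye(3)-d[:,None]*d;A+=P;b+=P@o
    return np.linalg.solve(A,b)
E
python3 - <<'E'
from h import *
np.set_printoptions(precision=4,suppress=True)
a=shot('scene');b=shot('top')
cv2.imwrite('pics/a.png',cv2.resize(np.vstack([a,b])[:,:,::-1],None,fx=.78,fy=.78)) 
cv2.imwrite('pics/s.png',cv2.resize(a[:,:,::-1],(800,600)));cv2.imwrite('pics/t.png',cv2.resize(b[:,:,::-1],(800,600)))
for n in ['scene','top']:
    o,d=ray(n,(256,192));print(n,o,d/np.linalg.norm(d),cams.get_calibration(n)['fx'])
    for t in ['bath','plunger_top','spindle_tip','knob','denture_cup','tumbler','tablet_tube','denture_brush','tweezers','paste_jar','rinse_bottle']:
        r=finder.place_of(n,t)
        z={'plunger_top':.09,'spindle_tip':.098}.get(t,0)
        for k in r[:2]: print(' ',t,np.array(k['location']),round(k['confidence'],2),at_z(n,k['location'],z))
o=monitor.get_obs();print(o)
E
```

```text
pics
scene [ 1.3349 -0.0961  1.1153] [-0.591   0.0772 -0.803 ] 471.9293446615502
  bath [311.5 198.5] 0.98 [0.5648 0.1664 0.    ]
  plunger_top [338.8 159.9] 0.44 [0.5083 0.2517 0.09  ]
  spindle_tip [297.9 166.9] 0.62 [0.52   0.1304 0.098 ]
  spindle_tip [333.1 159.8] 0.25 [0.5117 0.2333 0.098 ]
  knob [163.4 206.1] 0.78 [ 0.5185 -0.2608  0.    ]
  denture_cup [390.4 169.6] 0.66 [0.5    0.4258 0.    ]
  denture_cup [149.8 267.7] 0.65 [ 0.7122 -0.3043  0.    ]
  tumbler [ 95.5 246.8] 0.89 [ 0.6233 -0.4496  0.    ]
  tablet_tube [213.6 281.5] 0.98 [ 0.7799 -0.1419  0.    ]
  denture_brush [106.3 200.8] 0.76 [ 0.4711 -0.4252  0.    ]
  tweezers [400.8 202.7] 0.41 [0.6229 0.4155 0.    ]
  tweezers [188.6 239.7] 0.39 [ 0.6436 -0.1968  0.    ]
  paste_jar [393.1 171.8] 0.78 [0.5096 0.431  0.    ]
  paste_jar [336.5 160.3] 0.27 [0.4361 0.2749 0.    ]
  rinse_bottle [398.9 200.9] 0.76 [0.6159 0.4123 0.    ]
  rinse_bottle [296.6 166.8] 0.4 [0.4405 0.1484 0.    ]
top [0.4127 0.0299 1.1856] [ 0.1541 -0.02   -0.9879] 355.83717757759416
  bath [205. 202.] 0.83 [0.5595 0.1757 0.    ]
  plunger_t
[... 485 characters left out ...]
778  -0.1328  0.    ]
  tweezers [314.7 177. ] 0.67 [ 0.6543 -0.1932  0.    ]
  paste_jar [130.8 216.1] 0.88 [0.5067 0.4183 0.    ]
  rinse_bottle [137.3 179.2] 0.68 [0.6313 0.4062 0.    ]
{'t': 1.2, 'q': array([-1.3381,  0.477 ,  0.0224,  1.5554, -0.0115,  1.1093, -0.0831]), 'joint_vel': array([ 0.001 , -0.0002,  0.0007, -0.0005,  0.0007,  0.0005, -0.0005]), 'joint_torque': array([  0.0001, -59.6326,   1.6066, -28.1538,   0.0125,   0.0016,
         0.    ]), 'eef_pos': array([0.2256, 0.6362, 0.2313]), 'tool_rot': array([ 0.    ,  0.1696,  0.9855, -0.    ]), 'contact_force': array([ 0.6712, -0.2504, -0.9185]), 'torque': array([-0.0476, -0.0116, -0.0202]), 'gripper_width': 0.9999935713729786}
```

View pics/s.png

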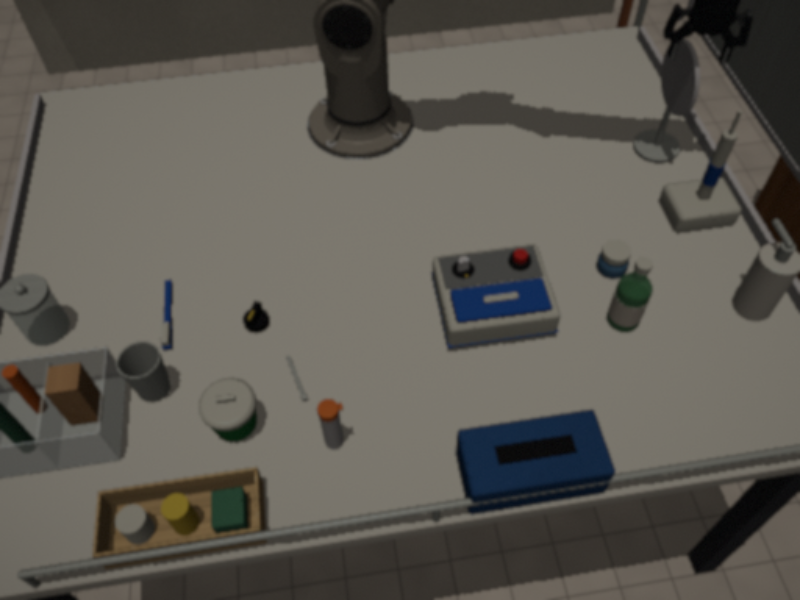

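View pics/t.png

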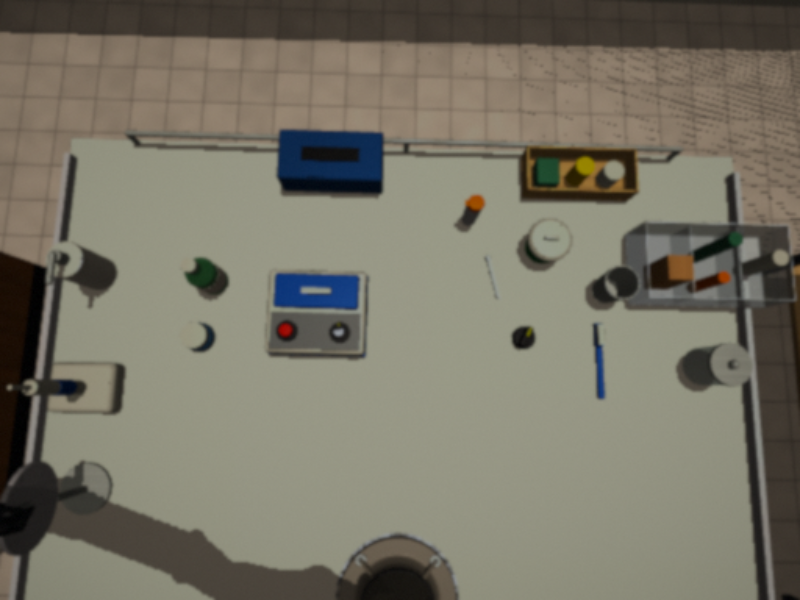

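Scene view: bath with spindle (463,266) and plunger (520,258), knob at (257,318). Top view: plunger (286,330), spindle (339,332), knob (524,336). Next I'll zoom in for refinement.

```bash
python3 - <<'E'
from h import *
np.set_printoptions(precision=4,suppress=True)
a=shot('scene');b=shot('top')
def crop(im,c,h,s): 
    x,y=c;return cv2.resize(im[y-h:y+h,x-h:x+h,::-1],(s,s),interpolation=cv2.INTER_CUBIC)
g=np.hstack([np.vstack([crop(a,(316,185),40,300),crop(a,(164,202),15,300)]),np.vstack([crop(b,(203,200),40,300),crop(b,(335,215),15,300)])])
g=np.clip(g.astype(float)*1.6,0,255).astype(np.uint8)
cv2.imwrite('pics/c.png',g)
R={}
for n,im,bx in (('scene',a,(270,350,150,225)),('top',b,(165,240,170,230))):
    f=im.astype(float);r,gg,bl=f[...,0],f[...,1],f[...,2]
    x0,x1,y0,y1=bx;m=np.zeros(r.shape,bool);m[y0:y1,x0:x1]=True
    red=m&(r>1.8*gg)&(r>60); blue=m&(bl>1.6*r)&(bl>60)
    yx=np.argwhere(red);w=(r-gg)[red];c=(yx*w[:,None]).sum(0)/w.sum();R[n]=c[::-1];print(n,'red',c[::-1],len(yx))
    rect=cv2.minAreaRect(np.argwhere(blue)[:,::-1].astype(np.float32));bb=cv2.boxPoints(rect)
    P=np.array([at_z(n,u,.082) for u in bb]);print('lid',bb.tolist(),P[:,:2].tolist())
    k=np.zeros(r.shape,bool);k[(190 if n=='scene' else 200):(220 if n=='scene' else 228),(150 if n=='scene' else 322):(178 if n=='scene' else 348)]=True
    ye=k&(r>1.5*bl)&(r>60)&(gg>1.2*bl)
    dk=k&(f.sum(2)<120)
    print(n,'yellow',np.argwhere(ye)[:,::-1].mean(0),ye.sum(),'dark',np.argwhere(dk)[:,::-1].mean(0),dk.sum())
    yy=np.argwhere(ye)[:,::-1]
    print([at_z(n,u,.04)[:2].round(4).tolist() for u in yy],at_z(n,np.argwhere(dk)[:,::-1].mean(0),.012))
print('plunger',tri(list(R.items())),[at_z(n,R[n],.09) for n in R])
print('spindle', tri([('scene',(297.9,166.9)),('top',(215.2,212.4))]))
E
```

```text
scene red [332.8995 162.5958] 59
lid [[275.4891662597656, 190.47129821777344], [341.2256164550781, 165.68540954589844], [352.8609313964844, 196.5442352294922], [287.1244812011719, 221.3301239013672]] [[0.5783530334836527, 0.056454770865148995], [0.5239058043023622, 0.25561670528152436], [0.6340036938462302, 0.2581655373134114], [0.6821340422449104, 0.06822239273862779]]
scene yellow [159.9167 201.25  ] 12 dark [163.9887 204.0282] 177
[[0.5216, -0.2634], [0.5221, -0.2606], [0.5251, -0.2635], [0.5256, -0.2607], [0.5281, -0.2664], [0.5286, -0.2636], [0.5291, -0.2608], [0.5316, -0.2665], [0.5321, -0.2637], [0.5351, -0.2666], [0.5355, -0.2638], [0.5385, -0.2667]] [ 0.5203 -0.257   0.012 ]
top red [182.0982 210.7673] 69
lid [[174.91998291015625, 195.5600128173828], [175.58145141601562, 174.39317321777344], [229.09170532226562, 176.0653533935547], [228.43023681640625, 197.23219299316406]] [[0.5673379707156405, 0.2599836661273831], [0.6346276231647401, 0.2617919021844885], [0.6335974012096756, 0.09349579904537553], [0.5661272088051518, 0.09331986377248852]]
top yellow [338.5    211.6875] 16 dark [334.0431 216.1552] 116
[[0.5421, -0.2644], [0.5387, -0.2611], [0.5388, -0.2644], [0.5389, -0.2676], [0.5355, -0.261], [0.5356, -0.2643], [0.5356, -0.2676], [0.5321, -0.2577], [0.5322, -0.261], [0.5323, -0.2643], [0.5324, -0.2675], [0.5289, -0.2577], [0.529, -0.2609], [0.529, -0.2642], [0.5256, -0.2576], [0.5257, -0.2609]] [ 0.521  -0.2547  0.012 ]
plunger [0.519  0.232  0.0948] [array([0.5152, 0.2328, 0.09  ]), array([0.5196, 0.2336, 0.09  ])]
spindle [0.5165 0.1315 0.0936]
```

View pics/c.png

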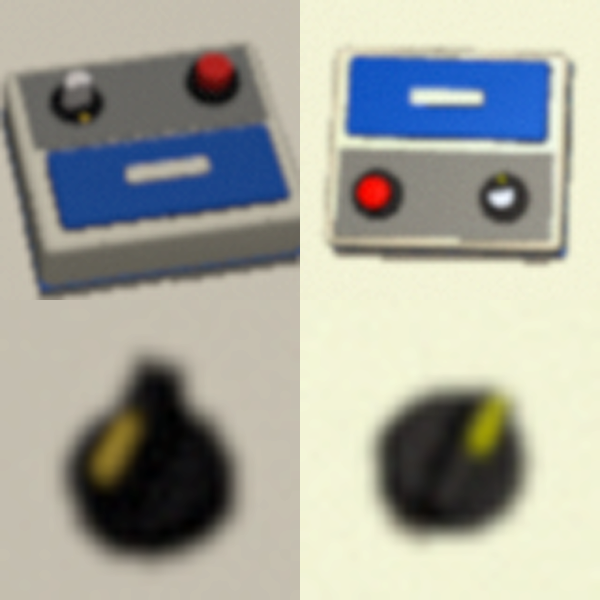

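The crops show the spindle at about (217,212.5) px in the top view, its tick pointing along bath +x, and the knob's yellow line at about -17° yaw. Next I compute the knob pose and the move numbers.

```bash
cat > go.py <<'E'
import sys
from h import *
from scipy.spatial.transform import Rotation as Ro
np.set_printoptions(precision=4,suppress=True)
# yaw th (deg): tool x=-X, tool y=+Y at th=0, turned by th about world z
o=monitor.get_obs();q=o['tool_rot'];R=Ro.from_quat([q[1],q[2],q[3],q[0]])
A=[float(v) for v in sys.argv[1:5]]
T=Ro.from_euler('z',A[3],degrees=True)*Ro.from_matrix(np.diag([-1,1,-1.]))
print('t',o['t'],'pos',o['eef_pos'],'yaw',np.degrees(np.arctan2(-R.as_matrix()[0,1],R.as_matrix()[1,1])),'F',o['contact_force'],'q7',o['q'][6],'w',o['gripper_width'])
print('shift',R.inv().apply(np.array(A[:3])-o['eef_pos'])/.2,'turn',(R.inv()*T).as_rotvec()/np.pi)
E
python3 go.py .518 .2326 .16 0; python3 - <<'E'
from h import *
m=tri([('scene',(159.9,201.25)),('top',(338.5,211.69))]);print(m)
for d in range(-40,10,3): pass
# yellow line directions
for n,p,q in (('scene',(149+105/10,187+475/10),(149+135/10,187+420/10)),('top',(320+180/10,200+150/10),(320+195/10,200+100/10))):
    P,Q=at_z(n,p,.04),at_z(n,q,.04);d=Q-P;print(n,P,Q,np.degrees(np.arctan2(d[1],d[0])),np.linalg.norm(d))
for n in('scene','top'): print(n,proj(n,(.5175,.1272,.098)),proj(n,(.5175,.1272,.072)))
E
```

```text
t 1.3 pos [0.2256 0.6362 0.2313] yaw -19.530601104000514 F [0.9731 0.1505 0.0579] q7 -0.08311993987965922 w 0.9998947083243184
shift [-2.0524 -1.4132  0.3563] turn [ 0.     -0.     -0.1085]
[ 0.53275943 -0.26243168  0.04413724]
scene [ 0.63916353 -0.26890019  0.04      ] [ 0.62309775 -0.26028719  0.04      ] 151.80389217121686 0.018228905702015612
top [ 0.52245875 -0.26082623  0.04      ] [ 0.53885629 -0.26599584  0.04      ] -17.49836063479275 0.017193139040845264
scene [296.57913096 166.36745937] [296.12753121 172.22871841]
top [216.52727666 211.98666696] [217.24085884 212.80202428]
```

Emit:
jog_arm --plan '[{"x": -1,"y": -0.7,"wz": -0.108},{"x": -1,"y": -0.7,"wz": -0.108},{"x": -1,"y": -0.7,"wz": -0.108},{"x": -1,"y": -0.7,"wz": -0.108},{"x": -1,"y": -0.7,"wz": -0.108},{"x": -1,"y": -0.7,"wz": -0.108},{"x": -1,"y": -0.7,"wz": -0.108},{"x": -1,"y": -0.7,"wz": -0.108}]' --hand -1

```text
invalid input at $.plan[0]: expected keys x, y, z, wx, wy, wz
```

```bash
python3 go.py .518 .2326 .16 0
```

```text
t 1.3 pos [0.2256 0.6362 0.2313] yaw -19.530601104000514 F [0.9731 0.1505 0.0579] q7 -0.08311993987965922 w 0.9998947083243184
shift [-2.0524 -1.4132  0.3563] turn [ 0.     -0.     -0.1085]
```

Emit:
jog_arm --plan '[{"x": -1,"y": -0.7,"z": 0,"wx": 0,"wy": 0,"wz": -0.108},{"x": -1,"y": -0.7,"z": 0,"wx": 0,"wy": 0,"wz": -0.108},{"x": -1,"y": -0.7,"z": 0,"wx": 0,"wy": 0,"wz": -0.108},{"x": -1,"y": -0.7,"z": 0,"wx": 0,"wy": 0,"wz": -0.108},{"x": -1,"y": -0.7,"z": 0,"wx": 0,"wy": 0,"wz": -0.108},{"x": -1,"y": -0.7,"z": 0,"wx": 0,"wy": 0,"wz": -0.108},{"x": -1,"y": -0.7,"z": 0,"wx": 0,"wy": 0,"wz": -0.108},{"x": -1,"y": -0.7,"z": 0,"wx": 0,"wy": 0,"wz": -0.108}]' --hand -1

```text
t: 1.97
eef_pos: [0.3694, 0.4352, 0.2317]
tool_rot: [0.0, 0.003, 1.0, -0.0]
contact_force: [0.5, 0.8, -0.2]
gripper_width: 0.001
```

```bash
python3 go.py .518 .2326 .16 0
```

```text
t 1.9667 pos [0.3694 0.4352 0.2317] yaw -0.3962325943124638 F [ 0.5187  0.7602 -0.1973] q7 0.5905928789173389 w 0.0005043936980026095
shift [-0.7497 -1.0076  0.359 ] turn [-0.      0.0003 -0.0022]
```

Emit:
jog_arm --plan '[{"x": -0.75,"y": -1,"z": 0,"wx": 0,"wy": 0,"wz": 0},{"x": -0.75,"y": -1,"z": 0,"wx": 0,"wy": 0,"wz": 0},{"x": -0.75,"y": -1,"z": 0,"wx": 0,"wy": 0,"wz": 0},{"x": -0.75,"y": -1,"z": 0,"wx": 0,"wy": 0,"wz": 0},{"x": -0.75,"y": -1,"z": 0,"wx": 0,"wy": 0,"wz": 0},{"x": -0.75,"y": -1,"z": 0.2,"wx": 0,"wy": 0,"wz": 0},{"x": -0.75,"y": -1.0,"z": 0.4,"wx": 0,"wy": 0,"wz": 0},{"x": -0.75,"y": -1.0,"z": 0.5,"wx": 0,"wy": 0,"wz": 0},{"x": -0.75,"y": -1.0,"z": 0.55,"wx": 0,"wy": 0,"wz": 0},{"x": -0.75,"y": -1.0,"z": 0.55,"wx": 0,"wy": 0,"wz": 0},{"x": -0.75,"y": -1.0,"z": 0.55,"wx": 0,"wy": 0,"wz": 0}]'

```text
t: 2.88
eef_pos: [0.5179, 0.2362, 0.1224]
tool_rot: [0.0, 0.002, 1.0, 0.0]
contact_force: [-0.7, 0.2, 0.1]
gripper_width: 0.004
```

```bash
python3 go.py .518 .2326 .095 0; python3 - <<'E'
from h import *
a=shot('scene');b=shot('top')
f=lambda im,x,y:cv2.resize(im[y-25:y+25,x-25:x+25,::-1],(400,400),interpolation=cv2.INTER_CUBIC)
cv2.imwrite('pics/p1.png',np.hstack([f(a,325,158),f(b,190,208)]))
E
```

```text
t 2.8833 pos [0.5179 0.2362 0.1224] yaw -0.25090621169544386 F [-0.6572  0.238   0.101 ] q7 1.0880324840607103 w 0.0037799319873609042
shift [-0.0007 -0.0181  0.1372] turn [ 0.0002  0.0002 -0.0014]
```

View pics/p1.png

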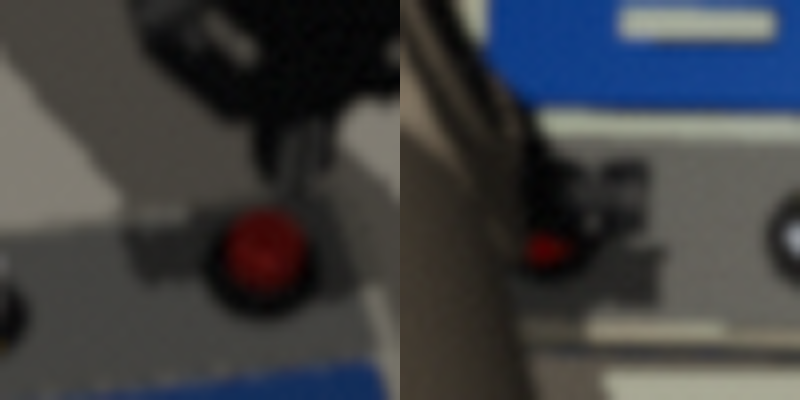

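Fingers sit just above the plunger (scene tip at about (336,157), red cap at about (333,164)); both agree. I'll descend in steps.

Emit:
jog_arm --plan '[{"x": 0,"y": -0.018,"z": 0.08,"wx": 0,"wy": 0,"wz": 0},{"x": 0,"y": -0.018,"z": 0.12,"wx": 0,"wy": 0,"wz": 0},{"x": 0,"y": -0.018,"z": 0.14,"wx": 0,"wy": 0,"wz": 0},{"x": 0,"y": -0.018,"z": 0.15,"wx": 0,"wy": 0,"wz": 0},{"x": 0,"y": -0.018,"z": 0.15,"wx": 0,"wy": 0,"wz": 0}]'

```text
t: 3.4
eef_pos: [0.519, 0.2335, 0.0943]
tool_rot: [0.002, 0.002, 1.0, 0.001]
contact_force: [-1.6, 0.7, 3.3]
gripper_width: -0.002
```

Emit:
jog_arm --plan '[{"x": 0,"y": 0,"z": 0.02,"wx": 0,"wy": 0,"wz": 0},{"x": 0,"y": 0,"z": 0.035,"wx": 0,"wy": 0,"wz": 0},{"x": 0,"y": 0,"z": 0.05,"wx": 0,"wy": 0,"wz": 0},{"x": 0,"y": 0,"z": 0.05,"wx": 0,"wy": 0,"wz": 0}]'

```text
t: 3.73
eef_pos: [0.5195, 0.2338, 0.086]
tool_rot: [0.002, 0.002, 1.0, 0.002]
contact_force: [-4.5, -2.2, 15.8]
gripper_width: -0.002
```

Emit:
jog_arm --plan '[{"x": 0,"y": 0,"z": 0.02,"wx": 0,"wy": 0,"wz": 0},{"x": 0,"y": 0,"z": 0.03,"wx": 0,"wy": 0,"wz": 0},{"x": 0,"y": 0,"z": 0.03,"wx": 0,"wy": 0,"wz": 0},{"x": 0,"y": 0,"z": 0.03,"wx": 0,"wy": 0,"wz": 0}]'

```text
t: 4.07
eef_pos: [0.5198, 0.234, 0.0853]
tool_rot: [0.002, 0.003, 1.0, 0.002]
contact_force: [-17.4, -8.8, 53.7]
gripper_width: 0.003
```

Hard stop reached (about 10 mm, force rising steeply). I'll retract and head for the knob.

Emit:
jog_arm --plan '[{"x": 0,"y": 0,"z": -0.1,"wx": 0,"wy": 0,"wz": 0},{"x": 0,"y": 0,"z": -0.3,"wx": 0,"wy": 0,"wz": 0},{"x": 0,"y": 0,"z": -0.5,"wx": 0,"wy": 0,"wz": 0},{"x": 0,"y": -0.2,"z": -0.5,"wx": 0,"wy": 0,"wz": 0},{"x": 0,"y": -0.4,"z": -0.5,"wx": 0,"wy": 0,"wz": 0},{"x": 0,"y": -0.6,"z": -0.5,"wx": 0,"wy": 0,"wz": 0},{"x": 0,"y": -0.8,"z": -0.5,"wx": 0,"wy": 0,"wz": 0},{"x": 0,"y": -1,"z": -0.5,"wx": 0,"wy": 0,"wz": 0},{"x": 0,"y": -1,"z": -0.5,"wx": 0,"wy": 0,"wz": 0}]' --hand -1

```text
t: 4.82
eef_pos: [0.5178, 0.0238, 0.1843]
tool_rot: [0.002, 0.009, 1.0, 0.001]
contact_force: [-0.8, -1.0, -0.3]
gripper_width: 0.0
```

```bash
python3 go.py .522 -.259 .12 -108;python3 go.py .522 -.259 .12 72; python3 - <<'E'
from h import *
b=shot('top');a=shot('scene')
f=lambda im,x,y:cv2.resize(im[y-25:y+25,x-25:x+25,::-1],(400,400),interpolation=cv2.INTER_CUBIC)
cv2.imwrite('pics/p2.png',np.hstack([f(a,315,165),f(b,200,208)]))
print(monitor.get_obs()['q'])
E
```

```text
t 4.8167 pos [0.5178 0.0238 0.1843] yaw -0.9760745215103716 F [-0.7959 -1.0466 -0.3102] q7 1.458914516004945 w 0.00022593788858097912
shift [-0.0438 -1.4138  0.3204] turn [0.0015 0.0007 0.5946]
t 4.8167 pos [0.5178 0.0238 0.1843] yaw -0.9760745215103716 F [-0.7959 -1.0466 -0.3102] q7 1.458914516004945 w 0.00022593788858097912
shift [-0.0438 -1.4138  0.3204] turn [-0.0006  0.0014 -0.4054]
[-0.34641705  0.27416615  0.19993767  1.98835212 -0.07483894  0.88036824
  1.45450411]
```

Emit:
jog_arm --plan '[{"x": -0.02,"y": -1,"z": 0,"wx": 0,"wy": 0,"wz": 0.4},{"x": -0.02,"y": -1,"z": 0,"wx": 0,"wy": 0,"wz": 0.4},{"x": -0.02,"y": -1,"z": 0,"wx": 0,"wy": 0,"wz": 0.4},{"x": -0.02,"y": -1,"z": 0,"wx": 0,"wy": 0,"wz": 0.4},{"x": -0.02,"y": -1,"z": 0,"wx": 0,"wy": 0,"wz": 0.4},{"x": -0.02,"y": -1,"z": 0,"wx": 0,"wy": 0,"wz": 0.4},{"x": -0.02,"y": -1,"z": 0,"wx": 0,"wy": 0,"wz": 0.4},{"x": -0.02,"y": -1,"z": 0,"wx": 0,"wy": 0,"wz": 0.4},{"x": -0.02,"y": -1,"z": 0,"wx": 0,"wy": 0,"wz": 0.4},{"x": -0.02,"y": -1,"z": 0,"wx": 0,"wy": 0,"wz": 0.4}]' --hand 1

```text
t: 5.75
eef_pos: [0.5212, -0.1667, 0.183]
tool_rot: [0.0, 0.589, 0.808, 0.003]
contact_force: [-0.4, 0.3, 0.0]
gripper_width: 0.997
```

```bash
python3 go.py .522 -.259 .10 -108; python3 - <<'E'
from h import *
for n in('scene','top'):
    shot(n)
    print(n,[(np.array(k['location']),k['confidence']) for k in finder.place_of(n,'spindle_tip')+finder.place_of(n,'plunger_top')])
E
```

```text
t 5.75 pos [ 0.5212 -0.1667  0.183 ] yaw -72.12121905981405 F [-0.4383  0.2627  0.0046] q7 0.7370734580062808 w 0.9970877890879193
shift [-0.4418 -0.1404  0.4124] turn [ 0.0015 -0.0017  0.1993]
scene [(array([298.1, 168.9]), 0.54), (array([333.7, 158.8]), 0.16), (array([333.7, 160.3]), 0.55)]
top [(array([214.1, 212.9]), 0.59), (array([180.8, 212. ]), 0.58), (array([179.2, 208.2]), 0.46)]
```

Emit:
jog_arm --plan '[{"x": -0.44,"y": -0.14,"z": 0,"wx": 0,"wy": 0,"wz": 0.2},{"x": -0.44,"y": -0.14,"z": 0,"wx": 0,"wy": 0,"wz": 0.2},{"x": -0.44,"y": -0.14,"z": 0.1,"wx": 0,"wy": 0,"wz": 0.2},{"x": -0.44,"y": -0.14,"z": 0.2,"wx": 0,"wy": 0,"wz": 0.2},{"x": -0.44,"y": -0.14,"z": 0.35,"wx": 0,"wy": 0,"wz": 0.2},{"x": -0.44,"y": -0.14,"z": 0.5,"wx": 0,"wy": 0,"wz": 0.2},{"x": -0.44,"y": -0.14,"z": 0.5,"wx": 0,"wy": 0,"wz": 0.2},{"x": -0.44,"y": -0.14,"z": 0.5,"wx": 0,"wy": 0,"wz": 0.2}]'

```text
t: 6.72
eef_pos: [0.5213, -0.2593, 0.0819]
tool_rot: [-0.002, 0.807, 0.591, 0.002]
contact_force: [0.0, -0.5, 0.3]
gripper_width: 1.001
```

```bash
python3 go.py .522 -.259 .021 -108; python3 - <<'E'
from h import *
b=shot('top');a=shot('scene')
f=lambda im,x,y:np.clip(1.8*cv2.resize(im[y-25:y+25,x-25:x+25,::-1],(400,400),interpolation=cv2.INTER_CUBIC).astype(float),0,255)
cv2.imwrite('pics/p3.png',np.hstack([f(a,164,200),f(b,335,213)]))
for n in ('scene','top'): print(n,proj(n,monitor.get_obs()['eef_pos']))
E
```

```text
t 6.7167 pos [ 0.5213 -0.2593  0.0819] yaw -107.57422403361204 F [ 0.0488 -0.4942  0.2919] q7 0.4799158423321092 w 1.000822816177346
shift [0.0005 0.0031 0.3047] turn [-0.0001 -0.0019  0.0024]
scene [158.12986379 189.83594427]
top [341.43038862 213.52322529][ WARN:0@2.008] global loadsave.cpp:1063 imwrite_ Unsupported depth image for selected encoder is fallbacked to CV_8U.
```

View pics/p3.png

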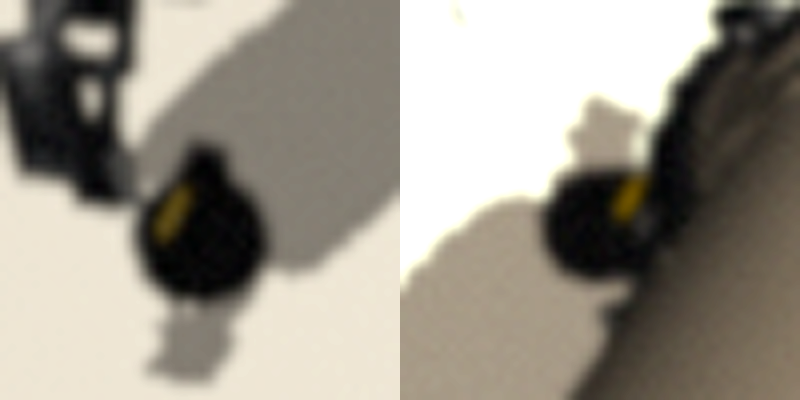

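The picture shows the knob between the open fingers as intended. I'll descend and centre the bar lengthwise with a light squeeze.

Emit:
jog_arm --plan '[{"x": 0,"y": 0,"z": 0.1,"wx": 0,"wy": 0,"wz": 0},{"x": 0,"y": 0,"z": 0.2,"wx": 0,"wy": 0,"wz": 0},{"x": 0,"y": 0,"z": 0.27,"wx": 0,"wy": 0,"wz": 0},{"x": 0,"y": 0.003,"z": 0.3,"wx": 0,"wy": 0,"wz": 0},{"x": 0,"y": 0.003,"z": 0.3,"wx": 0,"wy": 0,"wz": 0},{"x": 0,"y": 0.003,"z": 0.3,"wx": 0,"wy": 0,"wz": 0}]'

```text
t: 7.32
eef_pos: [0.5245, -0.2608, 0.0252]
tool_rot: [0.001, 0.807, 0.59, 0.004]
contact_force: [-0.1, 0.2, -0.1]
gripper_width: 1.0
```

Emit:
jog_arm --plan '[{"x": 0,"y": 0,"z": 0,"wx": 0,"wy": 0,"wz": 0},{"x": 0,"y": 0,"z": 0,"wx": 0,"wy": 0,"wz": 0},{"x": 0,"y": 0,"z": 0,"wx": 0,"wy": 0,"wz": 0},{"x": 0,"y": 0,"z": 0,"wx": 0,"wy": 0,"wz": 0},{"x": 0,"y": 0,"z": 0,"wx": 0,"wy": 0,"wz": 0},{"x": 0,"y": 0,"z": 0,"wx": 0,"wy": 0,"wz": 0}]' --hand 0 --grip_force 20

```text
t: 7.82
eef_pos: [0.5248, -0.2609, 0.0261]
tool_rot: [0.001, 0.807, 0.59, 0.005]
contact_force: [-1.4, 0.7, 6.1]
gripper_width: 0.507
```

Emit:
jog_arm --plan '[{"x": 0,"y": 0,"z": 0,"wx": 0,"wy": 0,"wz": 0},{"x": 0,"y": 0,"z": 0,"wx": 0,"wy": 0,"wz": 0},{"x": 0,"y": 0,"z": 0,"wx": 0,"wy": 0,"wz": 0}]' --hand -0.3

```text
t: 8.07
eef_pos: [0.5249, -0.2608, 0.0261]
tool_rot: [0.001, 0.807, 0.59, 0.005]
contact_force: [-0.4, -0.3, 2.0]
gripper_width: 0.512
```

Emit:
jog_arm --plan '[{"x": 0,"y": 0,"z": 0,"wx": 0,"wy": 0,"wz": 0},{"x": 0,"y": 0,"z": 0,"wx": 0,"wy": 0,"wz": 0},{"x": 0,"y": 0,"z": 0,"wx": 0,"wy": 0,"wz": 0},{"x": 0,"y": 0,"z": 0,"wx": 0,"wy": 0,"wz": 0}]' --hand 0.9

```text
t: 8.4
eef_pos: [0.5249, -0.2608, 0.0261]
tool_rot: [0.001, 0.807, 0.59, 0.005]
contact_force: [0.2, -0.4, 0.0]
gripper_width: 0.95
```

Emit:
jog_arm --plan '[{"x": 0,"y": 0,"z": -0.15,"wx": 0,"wy": 0,"wz": 0},{"x": 0,"y": 0,"z": -0.25,"wx": 0,"wy": 0,"wz": -0.5},{"x": 0,"y": 0,"z": -0.25,"wx": 0,"wy": 0,"wz": -0.5},{"x": 0,"y": 0,"z": -0.25,"wx": 0,"wy": 0,"wz": -0.5},{"x": 0,"y": 0,"z": -0.25,"wx": 0,"wy": 0,"wz": -0.5},{"x": 0,"y": 0,"z": -0.25,"wx": 0,"wy": 0,"wz": -0.5},{"x": 0,"y": 0,"z": -0.25,"wx": 0,"wy": 0,"wz": -0.5},{"x": 0,"y": 0,"z": -0.25,"wx": 0,"wy": 0,"wz": -0.5},{"x": 0,"y": 0,"z": -0.25,"wx": 0,"wy": 0,"wz": -0.5},{"x": 0,"y": 0,"z": -0.25,"wx": 0,"wy": 0,"wz": -0.5},{"x": 0,"y": 0,"z": -0.25,"wx": 0,"wy": 0,"wz": -0.5},{"x": 0,"y": 0,"z": -0.25,"wx": 0,"wy": 0,"wz": -0.5}]'

```text
t: 9.4
eef_pos: [0.5244, -0.2612, 0.0761]
tool_rot: [0.004, 0.246, 0.969, 0.003]
contact_force: [-0.5, -0.2, -0.7]
gripper_width: 0.945
```

```bash
python3 go.py .5249 -.2608 .022 -18
```

```text
t 9.4 pos [ 0.5244 -0.2612  0.0761] yaw -28.503647484271088 F [-0.5074 -0.2456 -0.7249] q7 1.5997924886355896 w 0.9450327756719255
shift [0.     0.0009 0.2704] turn [ 0.0022  0.002  -0.0584]
```

Emit:
jog_arm --plan '[{"x": 0,"y": 0,"z": 0,"wx": 0,"wy": 0,"wz": -0.058},{"x": 0,"y": 0,"z": 0.05,"wx": 0.002,"wy": 0.002,"wz": -0.058},{"x": 0,"y": 0,"z": 0.15,"wx": 0.002,"wy": 0.002,"wz": -0.058},{"x": 0,"y": 0,"z": 0.2,"wx": 0.002,"wy": 0.002,"wz": -0.058},{"x": 0,"y": 0,"z": 0.25,"wx": 0.002,"wy": 0.002,"wz": -0.058},{"x": 0,"y": 0,"z": 0.27,"wx": 0.002,"wy": 0.002,"wz": -0.058},{"x": 0,"y": 0,"z": 0.27,"wx": 0.002,"wy": 0.002,"wz": -0.058}]' --hand 0.2

```text
t: 9.98
eef_pos: [0.5241, -0.2607, 0.0211]
tool_rot: [-0.001, 0.157, 0.988, 0.0]
contact_force: [-0.7, 1.1, -0.3]
gripper_width: 0.598
```

```bash
python3 go.py .5249 -.2608 .022 -17.6
```

```text
t 9.9833 pos [ 0.5241 -0.2607  0.0211] yaw -18.08032930523208 F [-0.7474  1.067  -0.313 ] q7 1.7574879735258468 w 0.5982532106268238
shift [-0.004   0.0009 -0.0046] turn [ 0.0001 -0.0006 -0.0027]
```

Emit:
jog_arm --plan '[{"x": -0.004,"y": 0,"z": -0.004,"wx": 0,"wy": 0,"wz": -0.002},{"x": -0.004,"y": 0,"z": -0.004,"wx": 0,"wy": 0,"wz": -0.002},{"x": -0.004,"y": 0,"z": -0.004,"wx": 0,"wy": 0,"wz": -0.002},{"x": -0.004,"y": 0,"z": -0.004,"wx": 0,"wy": 0,"wz": -0.002},{"x": -0.004,"y": 0,"z": -0.004,"wx": 0,"wy": 0,"wz": -0.002},{"x": -0.004,"y": 0,"z": -0.004,"wx": 0,"wy": 0,"wz": -0.002}]' --hand -1 --grip_force 60

```text
t: 10.48
eef_pos: [0.5255, -0.2612, 0.0227]
tool_rot: [-0.0, 0.154, 0.988, 0.0]
contact_force: [-0.0, -0.3, 6.3]
gripper_width: 0.148
```

Emit:
jog_arm --plan '[{"x": 0,"y": 0,"z": 0,"wx": 0,"wy": 0,"wz": 0},{"x": 0,"y": 0,"z": 0,"wx": 0,"wy": 0,"wz": 0}]'

```text
t: 10.65
eef_pos: [0.5255, -0.2612, 0.0228]
tool_rot: [-0.0, 0.154, 0.988, 0.0]
contact_force: [0.3, -0.7, -1.4]
gripper_width: 0.148
```

```bash
python3 go.py .5249 -.2608 .022 -17.6
```

```text
t 10.65 pos [ 0.5255 -0.2612  0.0228] yaw -17.72184768138142 F [ 0.2659 -0.6877 -1.3951] q7 1.7617862272443832 w 0.14819578928939758
shift [0.0035 0.001  0.0039] turn [ 0.0001 -0.0001 -0.0007]
```

Knob gripped (bar width matches). Lift and carry towards the spindle.

Emit:
jog_arm --plan '[{"x": 0,"y": 0,"z": -0.2,"wx": 0,"wy": 0,"wz": 0},{"x": 0,"y": 0,"z": -0.4,"wx": 0,"wy": 0,"wz": 0},{"x": 0,"y": 0,"z": -0.6,"wx": 0,"wy": 0,"wz": 0},{"x": 0.05,"y": 0.2,"z": -0.7,"wx": 0,"wy": 0,"wz": -0.03},{"x": 0.1,"y": 0.4,"z": -0.7,"wx": 0,"wy": 0,"wz": -0.06},{"x": 0.15,"y": 0.6,"z": -0.7,"wx": 0,"wy": 0,"wz": -0.09},{"x": 0.2,"y": 0.8,"z": -0.7,"wx": 0,"wy": 0,"wz": -0.098},{"x": 0.28,"y": 1,"z": -0.7,"wx": 0,"wy": 0,"wz": -0.098},{"x": 0.3,"y": 1,"z": -0.7,"wx": 0,"wy": 0,"wz": -0.098},{"x": 0.3,"y": 1,"z": -0.7,"wx": 0,"wy": 0,"wz": -0.098}]'

```text
t: 11.48
eef_pos: [0.5282, -0.0483, 0.1624]
tool_rot: [-0.001, -0.003, 1.0, 0.001]
contact_force: [-0.4, -0.2, -1.6]
gripper_width: 0.147
```

```bash
python3 go.py .519 .1272 .145 0
```

```text
t 11.4833 pos [ 0.5282 -0.0483  0.1624] yaw 0.31106420829702447 F [-0.3831 -0.2414 -1.5778] q7 1.5868298017905322 w 0.1469995836534821
shift [0.041  0.8774 0.0887] turn [ 0.0006 -0.0006  0.0017]
```

Emit:
jog_arm --plan '[{"x": 0.01,"y": 0.2,"z": 0,"wx": 0,"wy": 0,"wz": 0},{"x": 0.02,"y": 0.4,"z": 0,"wx": 0,"wy": 0,"wz": 0},{"x": 0.03,"y": 0.6,"z": 0,"wx": 0,"wy": 0,"wz": 0},{"x": 0.04,"y": 0.75,"z": 0.03,"wx": 0,"wy": 0,"wz": 0},{"x": 0.04,"y": 0.85,"z": 0.06,"wx": 0,"wy": 0,"wz": 0.002},{"x": 0.041,"y": 0.877,"z": 0.09,"wx": 0,"wy": 0,"wz": 0.002},{"x": 0.041,"y": 0.877,"z": 0.09,"wx": 0,"wy": 0,"wz": 0.002},{"x": 0.041,"y": 0.877,"z": 0.09,"wx": 0,"wy": 0,"wz": 0.002}]'

```text
t: 12.15
eef_pos: [0.5189, 0.125, 0.1442]
tool_rot: [-0.002, 0.001, 1.0, 0.0]
contact_force: [-0.3, 0.0, -1.7]
gripper_width: 0.149
```

```bash
python3 go.py .519 .1272 .13 0;  python3 - <<'E'
from h import *
b=shot('top');a=shot('scene');cv2.imwrite('pics/raw_a.png',a[:,:,::-1]);cv2.imwrite('pics/raw_b.png',b[:,:,::-1])
f=lambda im,x,y:np.clip(1.8*cv2.resize(im[y-20:y+20,x-20:x+20,::-1],(400,400),interpolation=cv2.INTER_CUBIC).astype(float),0,255)
cv2.imwrite('pics/p4.png',np.hstack([f(a,297,165),f(b,216,211)]).astype(np.uint8))
p=monitor.get_obs()['eef_pos']
for n in ('scene','top'): print(n,proj(n,p-[.0007,0,.0228]),proj(n,(.519,.1272,.098)))
E
```

```text
t 12.15 pos [0.5189 0.125  0.1442] yaw -0.14557811915962618 F [-0.2595  0.0341 -1.6565] q7 1.2251712230929728 w 0.14896518535855433
shift [-0.0008  0.0111  0.0709] turn [ 0.0001 -0.001  -0.0008]
scene [296.12024106 161.26325621] [296.69021418 166.77581059]
top [216.7753508  210.81281491] [216.54639453 211.49767312]
```

View pics/p4.png

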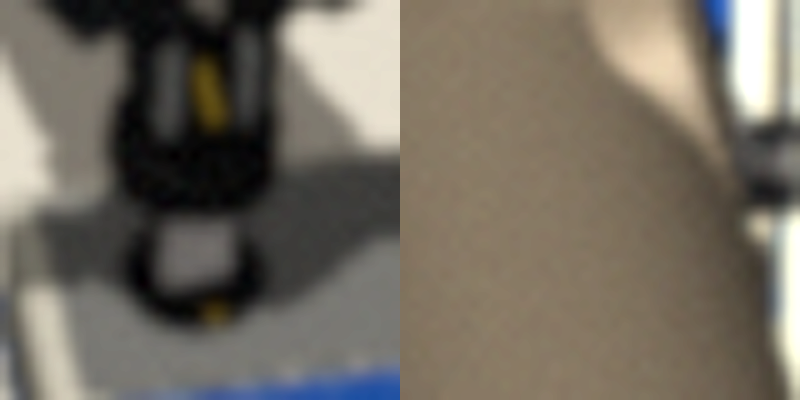

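Scene crop: knob skirt spans columns 112–272, spindle 155–238, collar 130–262 (zoomed ×10); the knob needs a small +y shift. The top view is blocked by the arm. I'll measure it sub-pixel against predicted outlines.

```bash
cat > m.py <<'E'
from h import *
a=cv2.imread('pics/raw_a.png').astype(float).sum(2)
p=np.array([.5182,.125,.1214])
th=np.linspace(0,2*np.pi,721)
def circ(c,r,z): return np.array([proj('scene',(c[0]+r*np.cos(t),c[1]+r*np.sin(t),z)) for t in th[::4]])
k=circ(p,.024,.1214);k2=circ(p,.024,.1394)
print('knob pred: L',min(k[:,0].min(),k2[:,0].min()),'R',max(k[:,0].max(),k2[:,0].max()),'bot',k[:,1].max())
s=(.519,.1272)
for z in (.070,.074):
    c=circ(s,.021,z);print('collar pred z',z,'L',c[:,0].min(),'R',c[:,0].max(),'bot',c[:,1].max())
for z in (.075,.085,.095):
    c=[proj('scene',(s[0]+.003,s[1]+d,z)) for d in(-.00954,.00954)];d=circ(s,.010,z);print('spindle flat edges',z,c[0],c[1],'outline',d[:,0].min(),d[:,0].max())
np.set_printoptions(linewidth=250)
print('cols',np.arange(286,308));
for r in range(154,180): print(r,a[r,286:308].astype(int))
E
python3 m.py
```

```text
knob pred: L 287.5289798520322 R 305.4395086029219 bot 167.97254575091486
collar pred z 0.07 L 288.7903957734964 R 303.62441030501276 bot 178.90029225945284
collar pred z 0.074 L 288.8412189608974 R 303.71103535646023 bot 178.01881001223245
spindle flat edges 0.075 [293.19374729 173.23344465] [299.81683733 172.3306757 ] outline 292.7467994866006 299.8319367914104
spindle flat edges 0.085 [293.34871093 170.99718366] [300.01177379 170.09152144] outline 292.8987093357107 300.0268821488942
spindle flat edges 0.095 [293.50556712 168.73361154] [300.20908821 167.82505245] outline 293.05247025553143 300.22420456827217
cols [286 287 288 289 290 291 292 293 294 295 296 297 298 299 300 301 302 303 304 305 306 307]
154 [200 187 140  83  32  30  68 111 116  75  70 103  99  62  72 110  94  71 117 179 198 207]
155 [196 174 111  43  16  34  74 112 110  71  61  92 102  73  72 101  83  62 108 170 197 201]
156 [194 161  95  27  17  35  83 112 105  65  44  82  95  78  64  87  70  39  92 158 194 201]
157 [190 148  77  27   8  25  69 104  89  52  24  53  67  52  48  58  45  27  83 151 191 197]
158 [185 13
[... 1356 characters left out ...]
2 129 103  55  11  30  56  87 101  98 102]
173 [166 145 119  80  31   9  55  97 119 115 102  88  72  52  29  13  24  59  90  98 102 113]
174 [190 183 163 128  74  33  27  54  59  55  43  35  26  22  12  21  44  79  97 111 121 147]
175 [199 195 190 170 124  68  32  13  17  14  25  43  52  45  37  59  97 121 131 143 163 180]
176 [199 200 200 192 165 123  80  50  25  24  26  66  86  81  76 115 156 174 173 182 191 197]
177 [201 200 202 199 191 169 144 112  93  79  84  99 125 125 138 167 186 195 196 196 197 201]
178 [199 202 199 196 199 194 183 171 163 151 143 151 165 175 182 192 198 198 199 200 199 200]
179 [198 201 201 201 204 199 197 197 193 187 184 188 190 196 199 201 198 199 200 199 197 196]
```

```bash
python3 go.py .5194 .1284 .122 -0.4
```

```text
t 12.25 pos [0.5194 0.1245 0.1448] yaw -0.2515244251332225 F [ 0.4241  0.344  -1.3823] q7 1.2247689107202853 w 0.14812357102965848
shift [-0.      0.0197  0.1139] turn [ 0.0002 -0.0006  0.0008]
```

Emit:
jog_arm --plan '[{"x": 0,"y": 0.02,"z": 0.04,"wx": 0,"wy": 0,"wz": 0.001},{"x": 0,"y": 0.02,"z": 0.08,"wx": 0,"wy": 0,"wz": 0.001},{"x": 0,"y": 0.02,"z": 0.1,"wx": 0,"wy": 0,"wz": 0.001},{"x": 0,"y": 0.02,"z": 0.1,"wx": 0,"wy": 0,"wz": 0.001},{"x": 0,"y": 0.02,"z": 0.1,"wx": 0,"wy": 0,"wz": 0.001}]' --grip_force 80

```text
t: 12.67
eef_pos: [0.5191, 0.1281, 0.1243]
tool_rot: [-0.002, 0.004, 1.0, 0.0]
contact_force: [0.3, 0.5, -0.5]
gripper_width: 0.139
```

```bash
python3 go.py .5196 .1283 .122 -0.4;  python3 - <<'E'
from h import *
b=shot('top');a=shot('scene');cv2.imwrite('pics/raw_a.png',a[:,:,::-1])
f=lambda im,x,y:np.clip(1.8*cv2.resize(im[y-20:y+20,x-20:x+20,::-1],(400,400),interpolation=cv2.INTER_CUBIC).astype(float),0,255)
cv2.imwrite('pics/p5.png',np.hstack([f(a,297,165),f(b,216,211)]).astype(np.uint8))
for i in range(3): shot('scene'); print(monitor.get_obs()['eef_pos'])
E
```

```text
t 12.6667 pos [0.5191 0.1281 0.1243] yaw -0.4453318825502101 F [ 0.277   0.4932 -0.5421] q7 1.2145768743710545 w 0.1391968669077277
shift [-0.0027  0.001   0.0114] turn [ 0.0001 -0.001  -0.0003]
[0.51962672 0.12853667 0.12502744]
[0.51964512 0.12856714 0.12507998]
[0.51961319 0.12859873 0.12510676]
```

View pics/p5.png

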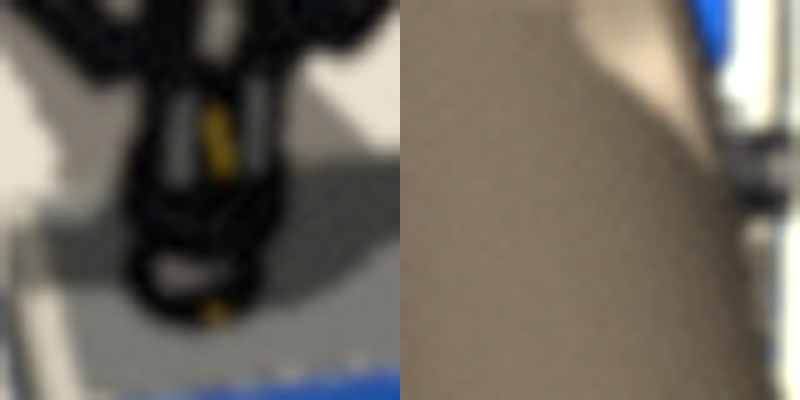

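The knob (columns 122–280) now sits over the spindle and collar (centre 196 plus the expected tilt). Descend by feel.

Emit:
jog_arm --plan '[{"x": 0,"y": 0,"z": 0.01,"wx": 0,"wy": 0,"wz": 0},{"x": 0,"y": 0,"z": 0.02,"wx": 0,"wy": 0,"wz": 0},{"x": 0,"y": 0,"z": 0.03,"wx": 0,"wy": 0,"wz": 0},{"x": 0,"y": 0,"z": 0.035,"wx": 0,"wy": 0,"wz": 0},{"x": 0,"y": 0,"z": 0.035,"wx": 0,"wy": 0,"wz": 0},{"x": 0,"y": 0,"z": 0.035,"wx": 0,"wy": 0,"wz": 0}]'

```text
t: 13.42
eef_pos: [0.5198, 0.1283, 0.1179]
tool_rot: [-0.001, 0.004, 1.0, 0.0]
contact_force: [0.5, -0.8, -2.3]
gripper_width: 0.136
```

```bash
python3 go.py .5196 .1283 .115 -0.4
```

```text
t 13.4167 pos [0.5198 0.1283 0.1179] yaw -0.43953482418911893 F [ 0.5216 -0.849  -2.3261] q7 1.214511851621604 w 0.13566923178349036
shift [0.001  0.0001 0.0147] turn [ 0.0002 -0.0004 -0.0002]
```

Already below the tip height with no contact force, so it has entered. Continue.

Emit:
jog_arm --plan '[{"x": 0,"y": 0,"z": 0.01,"wx": 0,"wy": 0,"wz": 0},{"x": 0,"y": 0,"z": 0.02,"wx": 0,"wy": 0,"wz": 0},{"x": 0,"y": 0,"z": 0.03,"wx": 0,"wy": 0,"wz": 0},{"x": 0,"y": 0,"z": 0.04,"wx": 0,"wy": 0,"wz": 0},{"x": 0,"y": 0,"z": 0.05,"wx": 0,"wy": 0,"wz": 0},{"x": 0,"y": 0,"z": 0.05,"wx": 0,"wy": 0,"wz": 0}]'

```text
t: 13.92
eef_pos: [0.52, 0.1281, 0.1076]
tool_rot: [-0.0, 0.004, 1.0, 0.0]
contact_force: [1.8, -1.4, -3.3]
gripper_width: 0.138
```

```bash
python3 go.py .5196 .1283 .1 -0.4
```

```text
t 13.9167 pos [0.52   0.1281 0.1076] yaw -0.4485093007289687 F [ 1.7603 -1.3555 -3.3133] q7 1.2145883851114112 w 0.13785942551744862
shift [0.0018 0.001  0.0381] turn [ 0.0002 -0.0003 -0.0003]
```

Emit:
jog_arm --plan '[{"x": 0,"y": 0,"z": 0.01,"wx": 0,"wy": 0,"wz": 0},{"x": 0,"y": 0,"z": 0.02,"wx": 0,"wy": 0,"wz": 0},{"x": 0,"y": 0,"z": 0.03,"wx": 0,"wy": 0,"wz": 0},{"x": 0,"y": 0,"z": 0.04,"wx": 0,"wy": 0,"wz": 0},{"x": 0,"y": 0,"z": 0.04,"wx": 0,"wy": 0,"wz": 0}]' --grip_force 110

```text
t: 14.33
eef_pos: [0.5201, 0.1281, 0.0997]
tool_rot: [-0.0, 0.004, 1.0, 0.0]
contact_force: [-1.0, -2.6, 7.0]
gripper_width: 0.134
```

Emit:
jog_arm --plan '[{"x": 0,"y": 0,"z": 0.01,"wx": 0,"wy": 0,"wz": 0},{"x": 0,"y": 0,"z": 0.015,"wx": 0,"wy": 0,"wz": 0},{"x": 0,"y": 0,"z": 0.02,"wx": 0,"wy": 0,"wz": 0},{"x": 0,"y": 0,"z": 0.02,"wx": 0,"wy": 0,"wz": 0}]'

```text
t: 14.67
eef_pos: [0.5202, 0.1281, 0.0967]
tool_rot: [-0.0, 0.004, 1.0, 0.0]
contact_force: [-3.6, -2.9, 13.5]
gripper_width: 0.133
```

Emit:
jog_arm --plan '[{"x": 0,"y": 0,"z": 0.008,"wx": 0,"wy": 0,"wz": 0},{"x": 0,"y": 0,"z": 0.012,"wx": 0,"wy": 0,"wz": 0},{"x": 0,"y": 0,"z": 0.012,"wx": 0,"wy": 0,"wz": 0},{"x": 0,"y": 0,"z": 0.012,"wx": 0,"wy": 0,"wz": 0}]'

```text
t: 15.0
eef_pos: [0.5204, 0.1281, 0.0965]
tool_rot: [-0.0, 0.004, 1.0, 0.0]
contact_force: [-7.5, -4.0, 25.1]
gripper_width: 0.132
```

```bash
python3 - <<'E'
from h import *
b=shot('top');a=shot('scene')
f=lambda im,x,y,h:np.clip(1.8*cv2.resize(im[y-h:y+h,x-h:x+h,::-1],(400,400),interpolation=cv2.INTER_CUBIC).astype(float),0,255)
cv2.imwrite('pics/p6.png',np.hstack([f(a,300,168,25),f(b,256,192,190)]).astype(np.uint8))
for i in range(6): shot('scene'); o=monitor.get_obs();print(o['t'],o['eef_pos'],o['contact_force'],o['torque'])
E
```

```text
15.15 [0.52039277 0.12812857 0.09648002] [-6.94306663 -4.83348781 26.22618888] [-0.98938524  1.69646222  0.04905285]
15.2 [0.52038492 0.12810502 0.09651418] [-7.14230764 -4.12013134 25.12823648] [-1.07808278  1.667097    0.04440052]
15.25 [0.52042373 0.12808971 0.09651226] [-7.02953895 -3.29209318 25.52566239] [-1.06802596  1.74389027  0.00340407]
15.3 [0.52038688 0.12809532 0.09649408] [-6.27141839 -4.57194752 24.71867351] [-1.02129403  1.7098225   0.0196197 ]
15.35 [0.52037775 0.12809076 0.09649386] [-7.22352408 -4.89171665 25.64239548] [-1.00749087  1.66369573  0.04527448]
15.4 [0.52042052 0.12809463 0.09649967] [-5.83896554 -4.67309368 26.07505555] [-1.05949374  1.68777049  0.04221615]
```

View pics/p6.png

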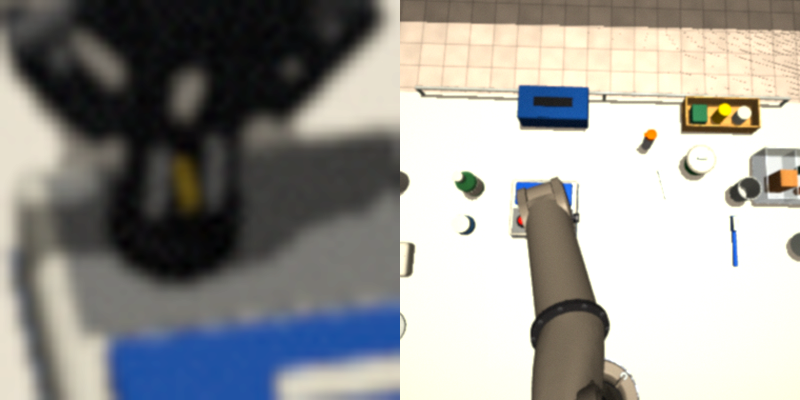

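```bash
python3 -c "
from station import bot
print(bot.hand_in())"
```

```text
the job is handed in; nothing more can be done
None
```

The job is done and handed in at about 15.4 s of the 51 s allowed, with the knob still held pressed in; no verdict was reported.

- **Plunger:** I pushed it down first, about 10 mm to a hard stop. The force on the closed fingertips briefly reached 54 N. That is over the 40 N limit for the arm or gripper body, but only the fingers should have been touching. I did not separately confirm that it sprang back.
- **Knob:** I centred it with a light squeeze on the ends of its grip bar, then gripped it across the bar. I turned it about 18° so its flat matched the spindle. It slid on with no sign of jamming.
- **Final check:** The knob is pressed to a steady hard stop at about 25 N. Fingertip height puts its underside at 73.7 mm against the expected 74 mm, so it is home and has not slipped in the grip.
- **Other items:** In the last top picture everything else on the shelf looked where it stood at the start. The arm hid part of the bath in that view.
- **Disagreement:** The cameras read positions about 2–3 mm off from the arm. I corrected for this by comparing knob and spindle in the same picture.

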